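Clear the overfull parts box and put its lid on

ROBOT

A 7-joint arm with a two-finger parallel gripper is mounted at the origin on the work surface; the furniture and walls round the work are solid. World frame = base frame: x ahead of the robot, y to its left, z up, the work surface at z = 0. Lengths are in m, angles in rad, forces in N, time in s.
With the tool pointing down it reaches from about 0.35 to 0.9 m from the base axis. Payload 7.2 kg.
Tool frame: the origin (TCP) lies on the centre line of the jaws, within the pads' length; the fingertips stand 14 mm ahead of it and the grasp point (between the pads) lies 5 mm behind it; z points along the fingers, y is the line along which they close (so a half turn about z gives the same grasp; the last joint's range is limited). The gripper opens to 85 mm and grips with 20 to 120 N. Pads are 22 mm wide; open, the fingers measure 114 mm over their backs; the gripper's body (76 mm by 85 mm) begins 54 mm behind the grasp point. The pads swing forward as they close: fully open they stand 13 mm farther back than shut.
Start: joints at [-1.284, 0.411, -0.013, 1.596, 0.006, 1.134, -0.082], TCP at [0.217, 0.586, 0.245] pointing down, gripper open.
Joint ranges: [-2.95, 2.95], [-0.29, 1.99], [-1.47, 1.44], [0.14, 2.54], [-1.03, 4.17], [0.13, 1.85], [-2.86, 2.86]. Speed limits (rad/s): [2.39, 2.39, 3.01, 3.01, 3.14, 3.14, 3.14].

INTERFACE

Orientations are given as a 3x3 rotation matrix whose columns are the frame's x, y, z axes.
In Python, from workcell import manip gives the robot as it stands.
- The arm moves only by the tool drive_tool, never from a script. Its argument "increments" is a list of rows, each an object with "turn": the turn, a rotation vector about the tool's x, y, z normalised to -1 to 1, where 1 is 0.1 rad, a list of three; "dp": the shift along the tool's x, y, z normalised to -1 to 1, where 1 is 5 cm, a list of three; "grip": the closure, from 0 (fully open) to 1 (shut). A call has exactly 5 rows; each row shifts and turns the commanded pose from where the row before left it, along the tool's axes as they then stand; what a row does not reach is not made up. A row lasts 1/10 s, in which the tool goes at most 50 mm and 8.59 degrees, less where a joint would pass 70% of its speed; a pose out of reach is approached as far as the arm can. A call with a number of a shift or a turn outside -1 to 1 is refused whole. A call with a gripper value outside its range is refused whole. The fingers move at their own pace and stop on an object; the grip force is fixed at half the most. Time passes only in rows, so rows that do not move let the fingers close, or fill a call up. It gives the time, the measured TCP pose, the force, the opening and the grip force at its end, in the units of the state.
- manip.read_state(): the state, without advancing time (a new reading comes with each control period).
- manip.capture(name): name is "side" or "top"; returns a dict with "frame" (420x560x3 uint8, red, green, blue), "fx", "fy", "cx", "cy" (pixels), "camera_from_world" (4x4, takes a point from world to camera coordinates). Camera axes: x right, y down, z forward; pixel columns grow to the right and rows downward; lengths in m; the calibration is good to about 2 mm. A picture is of the moment at which its call begins. There is no depth.
- manip.finish_job(): hands the job in; it is judged then, once.
Trained networks look in the newest picture that a camera, given by its name, has taken for a name from the list of things; names that differ only in an ending like _2 or _b are one class to them, and where a whole thing is asked for, a point or a joint stands for the part that bears it (a point fixed in the world has none). Each returns a list of dicts, best first, with "p" (0 to 1); they miss things now and then, are a little off and sometimes report something else, mostly with a low value. They report only what shows in the picture. A call takes as long as a camera call. They do not tell look-alikes from the thing itself.
- manip.find_in(camera, label): "rect" ([left, top, right, bottom] in pixels, round what is visible of it).
The state is a dict: "clock": time; "joints": joint angles; "qd": joint speeds; "joint_efforts": joint torques, N m; "tcp_pos": TCP position; "orientation": TCP orientation; "ft_force": force on the tool from outside, world axes, zero at the start; "moment": the same for the moment, N m; "grip_width": finger opening in m; "grip_force": force on a finger pad.
Only numpy, scipy, OpenCV 4.12 (cv2) and the standard library are available. Lean on these libraries where they do the work, as an engineer would, in place of code of your own. Each camera call takes 0.05 s, during which the arm holds its last target. There are 200 camera calls.

TASK

The lid of the blue parts box will not go on because the white glue pot in it stands above the yellow fill line. Take the pot out and stand it upright on the bench, clear of the box, leave the wooden jig block in the box, then put the blue lid on the box so that it sits fully down and level all round, and let go.

Things in the scene. Friction and masses are not known exactly. Their poses are not given: they have to be found in the camera images.
- parts_box: Open blue box, fixed. Outside 128 (its x) x 96 (y) x 45 mm high, walls and floor 6, inside 39 mm deep, yellow fill line inside 30 mm above the floor. Origin: centre of the underside, at z = 0; x along the long side. A vice (80 mm high) stands to its left, an open tool case (110 mm) nearer the robot. The bench strip between vice and drawer chest, world x 0.47 to 0.60, y 0.02 to 0.07, is empty.
- box_lid: Loose blue lid, flat on the bench beyond the vice. Plate 138 (its x) x 106 (y) mm; battens below drop into the box with 9 mm play all round, long sides parallel, either way round. Wooden grip bar on top, 60 (x) x 16 (y) x 26 mm: pinch its 16 mm width. Origin: centre of the battens' underside; plate 6 to 12, bar 12 to 38 mm above it. Seated: plate on the rim, origin 39 mm above the bench. 0.15 kg.
- tall_pot: White round glue pot with a black cap, 45 mm in diameter, 57 mm high, 0.12 kg, loose, standing near one end of the box on its floor, its top 63 mm above the bench and 18 mm above the rim. Origin: centre of its underside, z up. Take it round the cap from above, fingers across the box's short side (about 20 mm free inside on either side of the pot).
- wood_jig: Low wooden jig block, 52 x 34 x 15 mm, 0.05 kg, loose, lying in the other end of the box, well below the fill line; it stays there. Origin: centre of its underside, z up.
Things that resemble listed ones, but are neither listed nor needed, are in the scene too. What is shaped like the wood_jig but black is not meant.

How it is judged:
On the way, in this order (a step that is already met when the one before it is completed fails the run):
1. the glue pot stands upright on the bench, out of the box (height (world z) of tall_pot below 0.006 m and angle between tall_pot's own z axis and vertical below 0.17 rad and horizontal distance between tall_pot and parts_box above 0.065 m and contact force between tall_pot and the fingers below 0.1 N), for 0.2 s.
2. the lid is seated on the box (z of box_lid in the frame of parts_box between 0.035 and 0.042 m and horizontal distance between box_lid and parts_box below 0.015 m and angle between box_lid's own z axis and vertical below 0.04 rad), for 0.2 s.
At the end, for the whole second after the job is handed in: Lid on the box: within 3 mm of its seated height, level within 2 degrees, within 15 mm of the box centre and 15 degrees of its long side; pot upright (10 degrees) on the bench outside the box; jig block still in the box; lid and pot at rest (all of step 2 and angle between the x axis of box_lid and the x axis of parts_box, either way round below 0.26 rad and linear speed of each of box_lid, tall_pot below 0.01 m/s and height (world z) of tall_pot between -0.006 and 0.006 m and angle between tall_pot's own z axis and vertical below 0.17 rad and horizontal distance between tall_pot and parts_box above 0.065 m and horizontal distance between wood_jig and parts_box below 0.06 m and height (world z) of wood_jig below 0.03 m); the robot touches nothing.
It also fails if it takes over 56 s, if anything falls off the work surface, if the arm or the gripper's body presses on something with over 40 N, if the wrist force passes 120 N, or if a joint passes its speed limit or range.

## Working session

There is one attempt and no reset: what is moved stays moved. The work goes in short steps, Python scripts to look and compute and a tool call to move; the robot and the scene stay as the last step left them, time stands still between calls to the robot, and variables do not carry over. Pictures are saved under pics/ and viewed, at most 10 in all, crops included, and the job is handed in when it is done.

Besides the shell and the picture viewer there is one more tool, called after "Call:" as name(argument=value, ...), one argument or row to a line, values as JSON. drive_tool: Moves the arm, as the interface text tells. Its arguments: {"type":"object","properties":{"increments":{"type":"array","items":{"type":"object","properties":{"turn":{"type":"array","items":{"type":"number"}},"dp":{"type":"array","items":{"type":"number"}},"grip":{"type":"number"}}}}},"required":["increments"]}

```bash
mkdir -p pics; ls; cat > h.py <<'E'
import numpy as np,cv2
from workcell import manip
def shot(cam,fn=None):
    c=manip.capture(cam)
    if fn: cv2.imwrite('pics/'+fn,c['frame'][:,:,::-1])
    return c
def ray(c,u,v):
    T=np.array(c['camera_from_world']);R=T[:3,:3];t=T[:3,3]
    d=R.T@np.array([(u-c['cx'])/c['fx'],(v-c['cy'])/c['fy'],1]);return -R.T@t,d
def at(c,u,v,z):
    o,d=ray(c,u,v);return (o+d*(z-o[2])/d[2]).round(4)
def proj(c,p):
    T=np.array(c['camera_from_world']);q=T[:3,:3]@np.array(p)+T[:3,3]
    return (c['fx']*q[0]/q[2]+c['cx'],c['fy']*q[1]/q[2]+c['cy'])
E
python3 - <<'E'
from h import *
c=shot('top','t0.png');s=shot('side','s0.png')
for n,k in (('top',c),('side',s)):
    print(n,ray(k,280,210))
    for l in ('parts_box','box_lid','tall_pot','wood_jig'):
        for r in manip.find_in(n,l)[:3]:
            b=r['rect'];print(l,round(r['p'],2),np.round(b),at(k,(b[0]+b[2])/2,(b[1]+b[3])/2,0.04))
st=manip.read_state();print(st['clock'],st['tcp_pos'],st['orientation'],st['grip_width'])
E
```

```text
pics
top (array([ 0.45904295, -0.13939424,  0.88536057]), array([ 0.12673373, -0.00538671, -0.99193754]))
parts_box 0.78 [324. 217. 374. 281.] [ 0.4848 -0.2909  0.04  ]
box_lid 0.69 [249. 136. 310. 192.] [ 0.6679 -0.1431  0.04  ]
tall_pot 0.62 [340. 225. 367. 244.] [ 0.5157 -0.3011  0.04  ]
wood_jig 0.79 [336. 256. 364. 270.] [ 0.4553 -0.2925  0.04  ]
wood_jig 0.61 [343. 162. 364. 186.] [ 0.6468 -0.3038  0.04  ]
side (array([ 0.09849737, -0.78344802,  0.6247572 ]), array([ 0.49496361,  0.64069579, -0.58748045]))
parts_box 0.76 [239. 243. 330. 317.] [ 0.4736 -0.3164  0.04  ]
box_lid 0.71 [275. 186. 342. 233.] [ 0.6419 -0.1777  0.04  ]
tall_pot 0.79 [287. 248. 307. 280.] [ 0.5159 -0.2974  0.04  ]
wood_jig 0.92 [340. 241. 370. 262.] [ 0.6265 -0.3336  0.04  ]
wood_jig 0.85 [255. 272. 283. 294.] [ 0.4472 -0.307   0.04  ]
wood_jig 0.35 [274. 188. 342. 232.] [ 0.6393 -0.1802  0.04  ]
0.5 [0.21712842 0.58603318 0.24525786] [[-9.37722736e-01  3.47384614e-01 -3.71613341e-05]
 [ 3.47384616e-01  9.37722733e-01 -6.78735065e-05]
 [ 1.12688159e-05 -7.65558060e-05 -9.99999997e-01]] 0.08549201691167015
```

```bash
python3 -c "
import cv2
a=cv2.imread('pics/t0.png');b=cv2.imread('pics/s0.png')
cv2.imwrite('pics/a1.png',cv2.resize(a[110:310,190:450],None,fx=3,fy=3)[:600,:780])
"
```

```text
(no output)
```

View pics/a1.png

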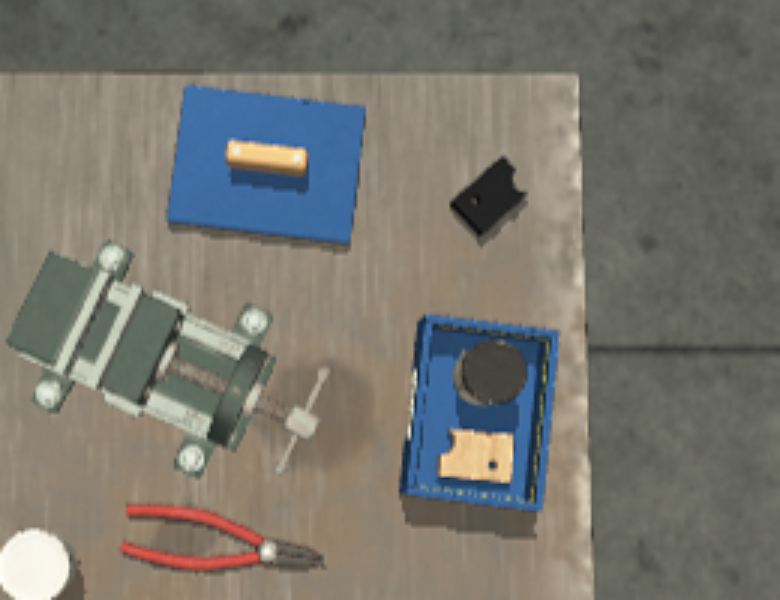

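View pics/s0.png

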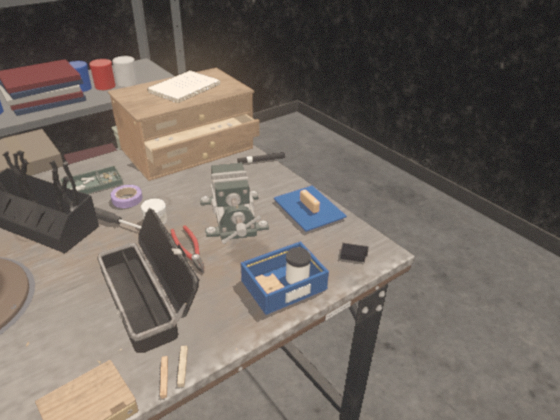

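View pics/t0.png

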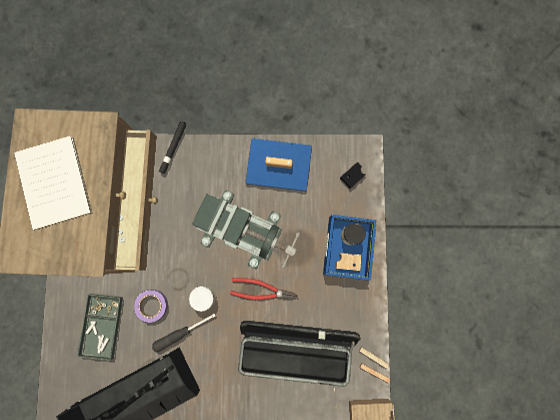

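```bash
python3 - <<'E'
from h import *
c=shot('top')
f=lambda u,v,z:at(c,u/3+190,v/3+110,z)
B=np.array([f(*p,.045) for p in((425,317),(557,330),(542,508),(402,494))]);print(B,B.mean(0))
L=np.array([f(*p,.012) for p in((187,87),(366,106),(350,243),(168,222))]);print(L,L.mean(0))
print('bar',f(267,152,.038),f(230,148,.038),f(305,156,.038))
print('pot',f(495,372,.063),'jig',f(476,456,.021),'blk',f(488,200,.015))
print(f(110,255,.08),f(330,375,.05),f(215,450,.05))
a=B[0]+B[1]-B[2]-B[3];print('box yaw',np.arctan2(a[1],a[0]))
b=L[0]+L[3]-L[1]-L[2];print('lid x yaw',np.arctan2(b[1],b[0]))
E
```

```text
[[ 0.5547 -0.2538  0.045 ]
 [ 0.5458 -0.3471  0.045 ]
 [ 0.4214 -0.3334  0.045 ]
 [ 0.4307 -0.2362  0.045 ]] [ 0.48815  -0.292625  0.045   ]
[[ 0.7321 -0.0811  0.012 ]
 [ 0.718  -0.2159  0.012 ]
 [ 0.6135 -0.2033  0.012 ]
 [ 0.6287 -0.0682  0.012 ]] [ 0.673075 -0.142125  0.012   ]
bar [ 0.6756 -0.1415  0.038 ] [ 0.6785 -0.1146  0.038 ] [ 0.6728 -0.1691  0.038 ]
pot [ 0.5146 -0.2991  0.063 ] jig [ 0.457  -0.2924  0.021 ] blk [ 0.6457 -0.3058  0.015 ]
[ 0.5925 -0.0345  0.08  ] [ 0.513  -0.1861  0.05  ] [ 0.4607 -0.1061  0.05  ]
box yaw -0.12534582900081068
lid x yaw 1.4626610657802142
```

Call:
drive_tool(
  increments=[
    {"dp": [0,0,-1],"turn": [0,0,0],"grip": 0},
    {"dp": [0,-1,0],"turn": [0,0,0],"grip": 0},
    {"dp": [0,-1,0],"turn": [0,0,0],"grip": 0},
    {"dp": [0,-1,0],"turn": [0,0,0],"grip": 0},
    {"dp": [0,-1,0],"turn": [0,0,0],"grip": 0},
  ],
)

```text
clock: 1.05
tcp_pos: [0.147, 0.3967, 0.2952]
orientation: [[-0.938, 0.347, 0.0], [0.347, 0.938, 0.0], [-0.0, 0.0, -1.0]]
ft_force: [-0.1, -0.1, 0.3]
grip_width: 0.0857
grip_force: 0.0
```

Call:
drive_tool(
  increments=[
    {"dp": [-0.7,0,0],"turn": [0,0,-0.77],"grip": 0},
    {"dp": [-0.7,0,0],"turn": [0,0,-0.77],"grip": 0},
    {"dp": [-0.7,0,0],"turn": [0,0,-0.76],"grip": 0},
    {"dp": [-0.2,-0.9,0],"turn": [0,0,0],"grip": 0},
    {"dp": [-0.2,-0.9,0],"turn": [0,0,0],"grip": 0},
  ],
)

```text
clock: 1.55
tcp_pos: [0.2578, 0.2768, 0.2949]
orientation: [[-0.992, 0.125, -0.0], [0.125, 0.992, -0.001], [0.0, -0.001, -1.0]]
ft_force: [0.4, -1.3, 0.2]
grip_width: 0.0857
grip_force: 0.0
```

Call:
drive_tool(
  increments=[
    {"dp": [-0.3,-0.9,0],"turn": [0,0,0],"grip": 0},
    {"dp": [-0.4,-0.9,0],"turn": [0,0,0],"grip": 0},
    {"dp": [-0.4,-0.9,0],"turn": [0,0,0],"grip": 0},
    {"dp": [-0.4,-0.9,0],"turn": [0,0,0],"grip": 0},
    {"dp": [-0.4,-0.9,0],"turn": [0,0,0],"grip": 0},
  ],
)

```text
clock: 2.05
tcp_pos: [0.3235, 0.0409, 0.2956]
orientation: [[-0.992, 0.124, 0.001], [0.124, 0.992, 0.001], [-0.001, 0.002, -1.0]]
ft_force: [1.6, 1.1, -0.9]
grip_width: 0.0854
grip_force: 0.0
```

```bash
cat >> h.py <<'E'
def delta(p):
    s=manip.read_state();R=np.array(s['orientation']);print('tcp',np.round(s['tcp_pos'],4),'q',np.round(s['joints'],2),'t',s['clock'],'y ang',np.arctan2(R[1,1],R[0,1]).round(4))
    print('units',(R.T@(np.array(p)-s['tcp_pos'])/.05).round(3))
E
python3 -c "
from h import *
delta([.5146,-.2991,.15])"
```

```text
tcp [0.3235 0.0409 0.2956] q [-0.85 -0.25  0.47  2.18  0.12  1.19  1.01] t 2.05 y ang 1.4462
units [-4.635 -6.277  2.907]
```

Call:
drive_tool(
  increments=[
    {"dp": [-0.6,-0.78,0],"turn": [0,0,0],"grip": 0},
    {"dp": [-0.6,-0.78,0],"turn": [0,0,0],"grip": 0},
    {"dp": [-0.6,-0.78,0],"turn": [0,0,0],"grip": 0},
    {"dp": [-0.6,-0.78,0],"turn": [0,0,0],"grip": 0},
    {"dp": [-0.6,-0.78,0],"turn": [0,0,0],"grip": 0},
  ],
)

```text
clock: 2.55
tcp_pos: [0.4488, -0.1711, 0.2962]
orientation: [[-0.992, 0.123, 0.003], [0.123, 0.992, 0.001], [-0.003, 0.001, -1.0]]
ft_force: [0.5, 1.5, 0.0]
grip_width: 0.0854
grip_force: 0.0
```

Call:
drive_tool(
  increments=[
    {"dp": [-0.55,-0.79,0],"turn": [0,0,0],"grip": 0},
    {"dp": [-0.55,-0.79,0],"turn": [0,0,0],"grip": 0},
    {"dp": [-0.53,-0.79,0],"turn": [0,0,0],"grip": 0},
    {"dp": [0,0,0.9],"turn": [0,0,0],"grip": 0},
    {"dp": [0,0,0.5],"turn": [0,0,0],"grip": 0},
  ],
)

```text
clock: 3.05
tcp_pos: [0.5132, -0.2987, 0.2227]
orientation: [[-0.992, 0.127, -0.002], [0.127, 0.992, -0.001], [0.002, -0.001, -1.0]]
ft_force: [-0.7, 0.8, -0.7]
grip_width: 0.0856
grip_force: 0.0
```

```bash
python3 -c "
from h import *
c=shot('side','s1.png')
delta([.5146,-.2991,.12])
print(manip.find_in('side','tall_pot')[:2])
s=manip.read_state()
print(proj(c,s['tcp_pos']),proj(c,[.5146,-.2991,.063]))
im=c['frame'][200:340,200:390,::-1];cv2.imwrite('pics/s1c.png',cv2.resize(im,None,fx=4,fy=4))
"
```

```text
tcp [ 0.5119 -0.2963  0.2193] q [-0.21  0.51  0.93  1.75 -0.45  1.12  2.31] t 3.1 y ang 1.4446
units [-0.074 -0.051  1.986]
[{'rect': [286.4, 247.3, 309.1, 281.2], 'p': 0.6}]
(np.float64(299.49692320230264), np.float64(179.3913046458868)) (np.float64(297.5808477574248), np.float64(255.61066760657135))
```

View pics/s1c.png

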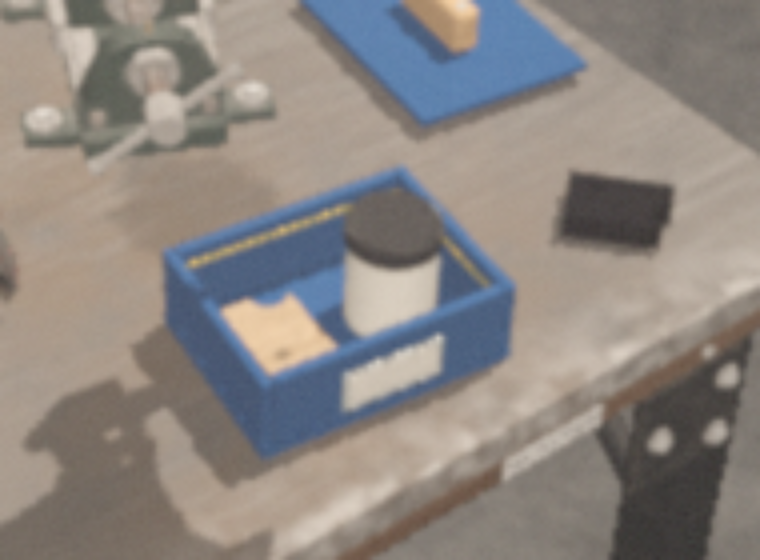

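Call:
drive_tool(
  increments=[
    {"dp": [-0.08,-0.07,0.9],"turn": [0,0,0],"grip": 0},
    {"dp": [0,0,0.8],"turn": [0,0,0],"grip": 0},
    {"dp": [0,0,0.6],"turn": [0,0,0],"grip": 0},
    {"dp": [0,0,0.4],"turn": [0,0,0],"grip": 0},
    {"dp": [0,0,0],"turn": [0,0,0],"grip": 0},
  ],
)

```text
clock: 3.65
tcp_pos: [0.5174, -0.2998, 0.0894]
orientation: [[-0.992, 0.123, -0.002], [0.123, 0.992, 0.001], [0.002, 0.001, -1.0]]
ft_force: [0.0, -0.0, -0.2]
grip_width: 0.0852
grip_force: 0.0
```

```bash
python3 -c "
from h import *
delta([.516,-.3,.055])"
```

```text
tcp [ 0.5174 -0.2998  0.0894] q [-0.11  0.67  0.79  1.85 -0.6   0.89  2.43] t 3.65 y ang 1.4472
units [ 0.025 -0.008  0.688]
```

Call:
drive_tool(
  increments=[
    {"dp": [0,0,0.2],"turn": [0,0,0],"grip": 0.37},
    {"dp": [0,0,0],"turn": [0,0,0],"grip": 0.37},
    {"dp": [0,0,0],"turn": [0,0,0],"grip": 0.37},
    {"dp": [0,0,0],"turn": [0,0,0],"grip": 0.37},
    {"dp": [0,0,0],"turn": [0,0,0],"grip": 0.37},
  ],
)

```text
clock: 4.15
tcp_pos: [0.5179, -0.3011, 0.081]
orientation: [[-0.992, 0.124, 0.001], [0.124, 0.992, -0.0], [-0.001, -0.0, -1.0]]
ft_force: [-0.2, 0.5, -0.5]
grip_width: 0.0536
grip_force: 0.0
```

```bash
python3 -c "
from h import *
c=shot('side')
delta([.516,-.3,.055])
im=c['frame'][200:320,240:360,::-1];cv2.imwrite('pics/s2c.png',cv2.resize(im,None,fx=5,fy=5))
"
```

```text
tcp [ 0.5178 -0.301   0.0808] q [-0.1   0.68  0.78  1.85 -0.62  0.87  2.44] t 4.2 y ang 1.446
units [0.038 0.015 0.516]
```

View pics/s2c.png

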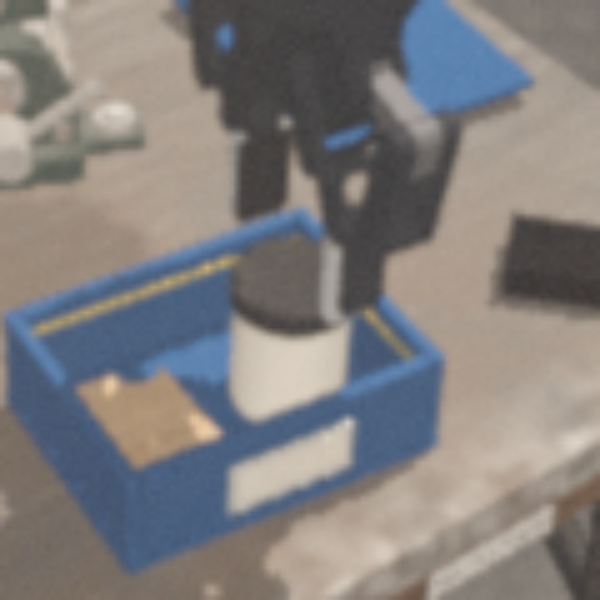

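Call:
drive_tool(
  increments=[
    {"dp": [0.05,0.03,0.2],"turn": [0,0,0],"grip": 0.37},
    {"dp": [0,0,0.2],"turn": [0,0,0],"grip": 0.37},
    {"dp": [0,0,0.17],"turn": [0,0,0],"grip": 0.37},
    {"dp": [0,0,0],"turn": [0,0,0],"grip": 0.37},
    {"dp": [0,0,0],"turn": [0,0,0],"grip": 1},
  ],
)

```text
clock: 4.7
tcp_pos: [0.515, -0.2992, 0.0514]
orientation: [[-0.992, 0.125, -0.001], [0.125, 0.992, 0.0], [0.001, 0.0, -1.0]]
ft_force: [-0.1, 0.1, 3.0]
grip_width: 0.0419
grip_force: 60.5
```

Call:
drive_tool(
  increments=[
    {"dp": [0,0,0],"turn": [0,0,0],"grip": 1},
    {"dp": [0,0,0],"turn": [0,0,0],"grip": 1},
    {"dp": [0,0,0],"turn": [0,0,0],"grip": 1},
    {"dp": [0,0,0],"turn": [0,0,0],"grip": 1},
    {"dp": [0,0,0],"turn": [0,0,0],"grip": 1},
  ],
)

```text
clock: 5.2
tcp_pos: [0.5153, -0.2991, 0.0519]
orientation: [[-0.992, 0.124, 0.0], [0.124, 0.992, 0.0], [-0.0, 0.0, -1.0]]
ft_force: [0.4, -0.3, -1.1]
grip_width: 0.0418
grip_force: 60.7
```

Call:
drive_tool(
  increments=[
    {"dp": [0,0,-0.4],"turn": [0,0,0],"grip": 1},
    {"dp": [0,0,-0.6],"turn": [0,0,0],"grip": 1},
    {"dp": [0,0,-0.6],"turn": [0,0,0],"grip": 1},
    {"dp": [-0.2,0.15,0],"turn": [0,0,0],"grip": 1},
    {"dp": [-0.5,0.35,0],"turn": [0,0,0],"grip": 1},
  ],
)

```text
clock: 5.7
tcp_pos: [0.5521, -0.2804, 0.133]
orientation: [[-0.992, 0.129, 0.001], [0.129, 0.992, -0.001], [-0.001, -0.001, -1.0]]
ft_force: [1.0, -0.2, -1.4]
grip_width: 0.0416
grip_force: 61.0
```

Call:
drive_tool(
  increments=[
    {"dp": [-0.5,0.4,0],"turn": [0,0,0],"grip": 1},
    {"dp": [-0.46,0.3,0],"turn": [0,0,0],"grip": 1},
    {"dp": [0,0,0.4],"turn": [0,0,0],"grip": 1},
    {"dp": [0,0,0.5],"turn": [0,0,0],"grip": 1},
    {"dp": [0,0,0.3],"turn": [0,0,0],"grip": 1},
  ],
)

```text
clock: 6.2
tcp_pos: [0.6046, -0.2486, 0.0692]
orientation: [[-0.992, 0.124, -0.002], [0.124, 0.992, 0.001], [0.002, 0.001, -1.0]]
ft_force: [0.5, -0.2, -1.0]
grip_width: 0.0418
grip_force: 61.0
```

```bash
python3 -c "
from h import *
delta([.605,-.25,.047])
c=shot('side');print(manip.find_in('side','tall_pot')[:2],proj(c,[.605,-.25,.09]))
im=c['frame'][170:320,240:390,::-1];cv2.imwrite('pics/s3c.png',cv2.resize(im,None,fx=4,fy=4))
"
```

```text
tcp [ 0.6046 -0.2486  0.0692] q [-0.18  0.77  0.77  1.71 -0.64  0.93  2.29] t 6.2 y ang 1.4469
units [-0.013 -0.027  0.444]
[{'rect': [308.0, 210.1, 322.8, 242.9], 'p': 0.8}] (np.float64(319.32611028421275), np.float64(212.55445580213825))
```

View pics/s3c.png

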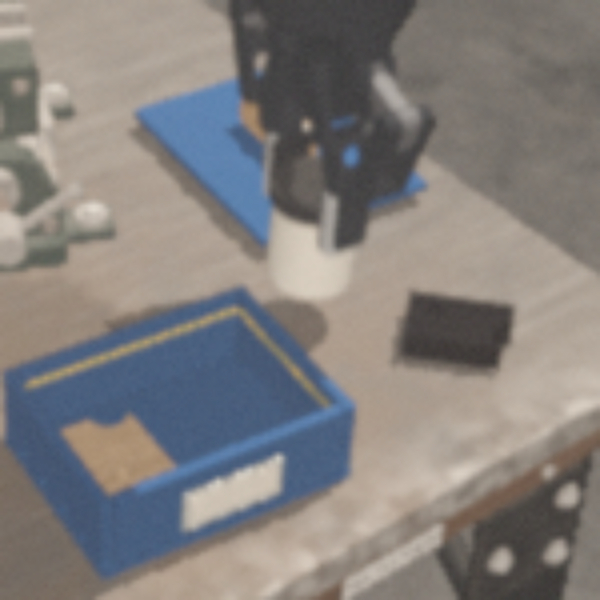

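Call:
drive_tool(
  increments=[
    {"dp": [0,0,0.2],"turn": [0,0,0],"grip": 1},
    {"dp": [0,0,0.15],"turn": [0,0,0],"grip": 1},
    {"dp": [0,0,0.06],"turn": [0,0,0],"grip": 1},
    {"dp": [0,0,0.03],"turn": [0,0,0],"grip": 1},
    {"dp": [0,0,0],"turn": [0,0,0],"grip": 1},
  ],
)

```text
clock: 6.8
tcp_pos: [0.6052, -0.25, 0.0499]
orientation: [[-0.992, 0.125, 0.0], [0.125, 0.992, -0.0], [-0.0, 0.0, -1.0]]
ft_force: [0.4, 0.6, -0.9]
grip_width: 0.0418
grip_force: 61.0
```

Call:
drive_tool(
  increments=[
    {"dp": [0,0,0.04],"turn": [0,0,0],"grip": 1},
    {"dp": [0,0,0.03],"turn": [0,0,0],"grip": 1},
    {"dp": [0,0,0],"turn": [0,0,0],"grip": 1},
    {"dp": [0,0,0],"turn": [0,0,0],"grip": 1},
    {"dp": [0,0,0],"turn": [0,0,0],"grip": 1},
  ],
)

```text
clock: 7.3
tcp_pos: [0.6051, -0.2499, 0.0464]
orientation: [[-0.992, 0.124, 0.0], [0.124, 0.992, -0.0], [-0.0, -0.0, -1.0]]
ft_force: [0.6, 0.3, -1.2]
grip_width: 0.0417
grip_force: 61.0
```

Call:
drive_tool(
  increments=[
    {"dp": [0,0,0.02],"turn": [0,0,0],"grip": 1},
    {"dp": [0,0,0],"turn": [0,0,0],"grip": 1},
    {"dp": [0,0,0],"turn": [0,0,0],"grip": 0.3},
    {"dp": [0,0,0],"turn": [0,0,0],"grip": 0.2},
    {"dp": [0,0,0],"turn": [0,0,0],"grip": 0.2},
  ],
)

```text
clock: 7.8
tcp_pos: [0.6051, -0.2499, 0.0453]
orientation: [[-0.992, 0.124, -0.0], [0.124, 0.992, -0.0], [0.0, -0.0, -1.0]]
ft_force: [-0.6, 0.4, -0.2]
grip_width: 0.0682
grip_force: 0.0
```

Call:
drive_tool(
  increments=[
    {"dp": [0,0,0],"turn": [0,0,0],"grip": 0.2},
    {"dp": [0,0,-0.4],"turn": [0,0,0],"grip": 0.2},
    {"dp": [0,0,-0.8],"turn": [0,0,0],"grip": 0.2},
    {"dp": [0,0,-1],"turn": [0,0,0],"grip": 0.2},
    {"dp": [0,0,-0.4],"turn": [0,0,-1],"grip": 0.2},
  ],
)

```text
clock: 8.3
tcp_pos: [0.6062, -0.2513, 0.1797]
orientation: [[-1.0, 0.025, 0.004], [0.025, 1.0, -0.002], [-0.004, -0.002, -1.0]]
ft_force: [-0.1, -0.2, -0.4]
grip_width: 0.0685
grip_force: 0.0
```

Call:
drive_tool(
  increments=[
    {"dp": [0,0,0],"turn": [0,0,-1],"grip": 0.2},
    {"dp": [0,0,0],"turn": [0,0,-1],"grip": 0.2},
    {"dp": [0,0,0],"turn": [0,0,-1],"grip": 0.2},
    {"dp": [0,0,0],"turn": [0,0,-1],"grip": 0.2},
    {"dp": [0,0,0],"turn": [0,0,-1],"grip": 0.2},
  ],
)

```text
clock: 8.8
tcp_pos: [0.605, -0.2499, 0.1753]
orientation: [[-0.887, -0.461, -0.0], [-0.461, 0.887, 0.0], [0.0, 0.0, -1.0]]
ft_force: [-0.1, 0.0, -0.0]
grip_width: 0.0685
grip_force: 0.0
```

```bash
python3 -c "
from h import *
delta([.675,-.142,.15])
c=shot('side');print(manip.find_in('side','tall_pot')[:2],proj(c,[.605,-.25,.0]),proj(c,[.605,-.25,.057]))
im=c['frame'][150:300,240:390,::-1];cv2.imwrite('pics/s4c.png',cv2.resize(im,None,fx=4,fy=4))
"
```

```text
tcp [ 0.605  -0.2499  0.1753] q [-0.15  0.61  0.71  1.63 -0.43  1.07  2.73] t 8.8 y ang 2.05
units [-2.238  1.27   0.506]
[{'rect': [308.5, 222.9, 326.4, 252.6], 'p': 0.55}] (np.float64(316.2290285911577), np.float64(248.64046382252542)) (np.float64(318.14869322040266), np.float64(226.27326783840664))
```

View pics/s4c.png

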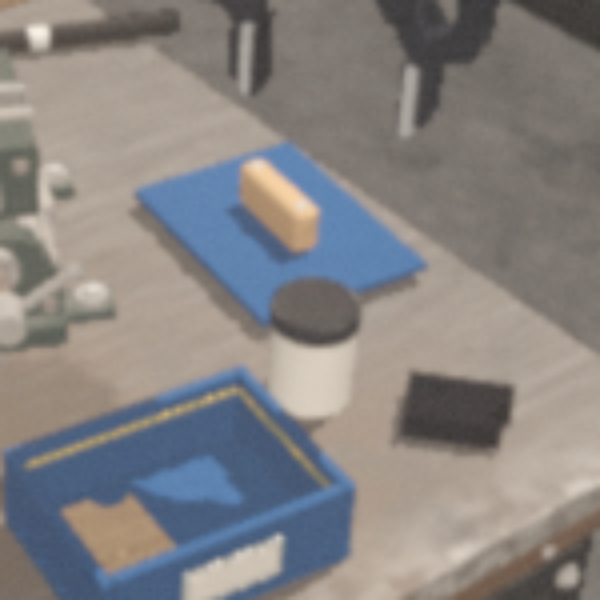

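Call:
drive_tool(
  increments=[
    {"dp": [0,0,0],"turn": [0,0,1],"grip": 0.2},
    {"dp": [0,0,0],"turn": [0,0,1],"grip": 0.2},
    {"dp": [0,0,0],"turn": [0,0,1],"grip": 0.2},
    {"dp": [0,0,0],"turn": [0,0,1],"grip": 0.2},
    {"dp": [0,0,0],"turn": [0,0,1],"grip": 0.2},
  ],
)

```text
clock: 9.4
tcp_pos: [0.6051, -0.2499, 0.1753]
orientation: [[-0.999, 0.032, 0.0], [0.032, 0.999, 0.0], [-0.0, 0.0, -1.0]]
ft_force: [0.1, 0.4, 0.1]
grip_width: 0.068
grip_force: 0.0
```

Call:
drive_tool(
  increments=[
    {"dp": [0,0,0],"turn": [0,0,1],"grip": 0.2},
    {"dp": [0,0,0],"turn": [0,0,1],"grip": 0.2},
    {"dp": [0,0,0],"turn": [0,0,1],"grip": 0.2},
    {"dp": [0,0,0],"turn": [0,0,1],"grip": 0.2},
    {"dp": [0,0,0],"turn": [0,0,1],"grip": 0.2},
  ],
)

```text
clock: 9.9
tcp_pos: [0.6051, -0.2498, 0.1753]
orientation: [[-0.862, 0.507, 0.0], [0.507, 0.862, 0.0], [-0.0, 0.0, -1.0]]
ft_force: [0.5, 0.7, -0.6]
grip_width: 0.0683
grip_force: 0.0
```

Call:
drive_tool(
  increments=[
    {"dp": [0,0,0],"turn": [0,0,1],"grip": 0.2},
    {"dp": [0,0,0],"turn": [0,0,1],"grip": 0.2},
    {"dp": [0,0,0],"turn": [0,0,1],"grip": 0.2},
    {"dp": [0,0,0],"turn": [0,0,1],"grip": 0.2},
    {"dp": [0,0,0],"turn": [0,0,1],"grip": 0.2},
  ],
)

```text
clock: 10.4
tcp_pos: [0.6052, -0.2498, 0.1753]
orientation: [[-0.513, 0.858, 0.0], [0.858, 0.513, -0.0], [-0.0, 0.0, -1.0]]
ft_force: [-0.0, 0.2, -0.6]
grip_width: 0.0684
grip_force: 0.0
```

Call:
drive_tool(
  increments=[
    {"dp": [0,0,0],"turn": [0,0,1],"grip": 0.2},
    {"dp": [0,0,0],"turn": [0,0,1],"grip": 0.2},
    {"dp": [0,0,0],"turn": [0,0,1],"grip": 0.2},
    {"dp": [0,0,0],"turn": [0,0,1],"grip": 0.2},
    {"dp": [0,0,0],"turn": [0,0,1],"grip": 0.2},
  ],
)

```text
clock: 10.9
tcp_pos: [0.6053, -0.2497, 0.1753]
orientation: [[-0.039, 0.999, 0.0], [0.999, 0.039, -0.0], [-0.0, 0.0, -1.0]]
ft_force: [0.3, -0.2, -0.4]
grip_width: 0.0682
grip_force: 0.0
```

```bash
python3 -c "
from h import *
delta([.675,-.1415,.15])
c=shot('side')
f=lambda u,v,z:at(c,u/4+240,v/4+150,z)
print('bar top ends', f(254,165,.038),f(304,218,.038),'mid',f(281,191,.038))
s=shot('top');
for z in(.038,): print(at(s,279,161.5,z))
print(manip.find_in('top','box_lid')[:1])
"
```

```text
tcp [ 0.6053 -0.2497  0.1753] q [-0.38  0.83  1.19  1.64 -0.81  1.24  1.02] t 10.9 y ang 0.039
units [2.108 1.478 0.507]
bar top ends [ 0.6778 -0.1171  0.038 ] [ 0.6674 -0.1719  0.038 ] mid [ 0.6737 -0.1453  0.038 ]
[ 0.6738 -0.1415  0.038 ]
[]
```

Call:
drive_tool(
  increments=[
    {"dp": [0.7,0.49,0],"turn": [0,0,0],"grip": 0.2},
    {"dp": [0.7,0.49,0],"turn": [0,0,0],"grip": 0.2},
    {"dp": [0.7,0.49,0],"turn": [0,0,0.75],"grip": 0.2},
    {"dp": [0,0,0.5],"turn": [0,0,0.72],"grip": 0.2},
    {"dp": [0,0,0],"turn": [0,0,0],"grip": 0.2},
  ],
)

```text
clock: 11.55
tcp_pos: [0.6731, -0.1391, 0.1472]
orientation: [[0.097, 0.995, -0.004], [0.995, -0.097, 0.001], [0.001, -0.004, -1.0]]
ft_force: [0.1, -0.4, -0.1]
grip_width: 0.0685
grip_force: 0.0
```

```bash
python3 -c "
from h import *
delta([.674,-.1425,.03])"
```

```text
tcp [ 0.6731 -0.1391  0.1472] q [-0.52  0.93  1.19  1.57 -0.89  1.27  0.72] t 11.55 y ang -0.0974
units [-0.068  0.034  2.343]
```

Call:
drive_tool(
  increments=[
    {"dp": [-0.06,0.04,0.7],"turn": [0,0,0.1],"grip": 0.3},
    {"dp": [0,0,0.7],"turn": [0,0,0],"grip": 0.3},
    {"dp": [0,0,0.5],"turn": [0,0,0],"grip": 0.3},
    {"dp": [0,0,0.3],"turn": [0,0,0],"grip": 0.3},
    {"dp": [0,0,0],"turn": [0,0,0],"grip": 0.3},
  ],
)

```text
clock: 12.05
tcp_pos: [0.6742, -0.1456, 0.0393]
orientation: [[0.111, 0.994, -0.002], [0.994, -0.111, 0.0], [0.0, -0.002, -1.0]]
ft_force: [-0.1, 0.3, 1.2]
grip_width: 0.06
grip_force: 0.0
```

```bash
python3 -c "
from h import *
delta([.674,-.1425,.031])"
```

```text
tcp [ 0.6742 -0.1456  0.0393] q [-0.46  1.02  1.06  1.63 -0.98  1.11  0.76] t 12.05 y ang -0.111
units [ 0.062 -0.01   0.167]
```

Call:
drive_tool(
  increments=[
    {"dp": [0.04,0,0.14],"turn": [0,0,0],"grip": 0.3},
    {"dp": [0,0,0],"turn": [0,0,0],"grip": 0.5},
    {"dp": [0,0,0],"turn": [0,0,0],"grip": 0.7},
    {"dp": [0,0,0],"turn": [0,0,0],"grip": 1},
    {"dp": [0,0,0],"turn": [0,0,0],"grip": 1},
  ],
)

```text
clock: 12.55
tcp_pos: [0.6762, -0.143, 0.0344]
orientation: [[0.11, 0.994, 0.002], [0.994, -0.11, -0.0], [-0.0, 0.002, -1.0]]
ft_force: [-1.3, 1.3, 5.8]
grip_width: 0.0142
grip_force: 60.7
```

Call:
drive_tool(
  increments=[
    {"dp": [0,0,0],"turn": [0,0,0],"grip": 1},
    {"dp": [0,0,0],"turn": [0,0,0],"grip": 1},
    {"dp": [0,0,0],"turn": [0,0,0],"grip": 1},
    {"dp": [0,0,0],"turn": [0,0,0],"grip": 1},
    {"dp": [0,0,0],"turn": [0,0,0],"grip": 1},
  ],
)

```text
clock: 13.05
tcp_pos: [0.6761, -0.143, 0.0344]
orientation: [[0.111, 0.994, 0.001], [0.994, -0.111, -0.0], [-0.0, 0.001, -1.0]]
ft_force: [-0.1, 0.2, 5.8]
grip_width: 0.0145
grip_force: 60.7
```

Call:
drive_tool(
  increments=[
    {"dp": [0,0,-0.3],"turn": [0,0,0],"grip": 1},
    {"dp": [0,0,-0.7],"turn": [0,0,0],"grip": 1},
    {"dp": [0,0,-0.9],"turn": [0,0,0],"grip": 1},
    {"dp": [0,0,-0.7],"turn": [0,0,0],"grip": 1},
    {"dp": [0,0,-0.3],"turn": [0,0,0],"grip": 1},
  ],
)

```text
clock: 13.55
tcp_pos: [0.6764, -0.1439, 0.1828]
orientation: [[0.111, 0.994, 0.004], [0.994, -0.111, -0.001], [-0.001, 0.004, -1.0]]
ft_force: [0.4, -0.1, -1.4]
grip_width: 0.0147
grip_force: 59.7
```

Call:
drive_tool(
  increments=[
    {"dp": [-0.4,0,0],"turn": [0,0,-0.5],"grip": 1},
    {"dp": [-0.4,0,0],"turn": [0,0,-0.8],"grip": 1},
    {"dp": [-0.4,0,0],"turn": [0,0,-0.8],"grip": 1},
    {"dp": [-0.4,0,0],"turn": [0,0,-0.8],"grip": 1},
    {"dp": [-0.4,0,0],"turn": [0,0,-0.8],"grip": 1},
  ],
)

```text
clock: 14.05
tcp_pos: [0.6775, -0.2427, 0.1777]
orientation: [[-0.259, 0.966, -0.001], [0.966, 0.259, 0.001], [0.001, -0.001, -1.0]]
ft_force: [0.3, -0.1, -0.8]
grip_width: 0.0143
grip_force: 59.7
```

Call:
drive_tool(
  increments=[
    {"dp": [0,-0.3,0],"turn": [0,0,-0.8],"grip": 1},
    {"dp": [0,-0.4,0],"turn": [0,0,-0.8],"grip": 1},
    {"dp": [0,-0.4,0],"turn": [0,0,-0.8],"grip": 1},
    {"dp": [0,-0.4,0],"turn": [0,0,-0.8],"grip": 1},
    {"dp": [0,-0.4,0],"turn": [0,0,-0.8],"grip": 1},
  ],
)

```text
clock: 14.55
tcp_pos: [0.5909, -0.2811, 0.1776]
orientation: [[-0.615, 0.788, -0.001], [0.788, 0.615, 0.001], [0.001, -0.001, -1.0]]
ft_force: [0.3, -0.0, -0.8]
grip_width: 0.0145
grip_force: 59.7
```

Call:
drive_tool(
  increments=[
    {"dp": [0,0,0],"turn": [0,0,-0.8],"grip": 1},
    {"dp": [0,0,0],"turn": [0,0,-0.8],"grip": 1},
    {"dp": [0,0,0],"turn": [0,0,-0.8],"grip": 1},
    {"dp": [0,0,0],"turn": [0,0,-0.8],"grip": 1},
    {"dp": [0,0,0],"turn": [0,0,-0.8],"grip": 1},
  ],
)

```text
clock: 15.05
tcp_pos: [0.5916, -0.2811, 0.1777]
orientation: [[-0.873, 0.487, -0.001], [0.487, 0.873, 0.001], [0.001, -0.0, -1.0]]
ft_force: [-0.7, 0.2, -2.0]
grip_width: 0.0149
grip_force: 59.7
```

```bash
python3 -c "
from h import *
delta([.488,-.2925,.19])"
```

```text
tcp [ 0.5916 -0.2811  0.1777] q [-0.21  0.68  0.92  1.63 -0.58  1.13  1.92] t 15.05 y ang 1.0622
units [ 1.699 -1.208 -0.243]
```

Call:
drive_tool(
  increments=[
    {"dp": [0,0,0],"turn": [0,0,-1],"grip": 1},
    {"dp": [0,0,0],"turn": [0,0,-1],"grip": 1},
    {"dp": [0,0,0],"turn": [0,0,-1],"grip": 1},
    {"dp": [0,0,0],"turn": [0,0,-0.84],"grip": 1},
    {"dp": [0.4,-0.1,0],"turn": [0,0,0],"grip": 1},
  ],
)

```text
clock: 15.55
tcp_pos: [0.5732, -0.2824, 0.1775]
orientation: [[-0.993, 0.122, 0.0], [0.122, 0.993, 0.0], [-0.0, 0.0, -1.0]]
ft_force: [-1.2, 0.4, -2.1]
grip_width: 0.0146
grip_force: 59.7
```

Call:
drive_tool(
  increments=[
    {"dp": [0.6,-0.13,0],"turn": [0,0,0],"grip": 1},
    {"dp": [0.6,-0.13,0],"turn": [0,0,0],"grip": 1},
    {"dp": [0.43,-0.12,0],"turn": [0,0,0],"grip": 1},
    {"dp": [0,0,0],"turn": [0,0,0],"grip": 1},
    {"dp": [0,0,0],"turn": [0,0,0],"grip": 1},
  ],
)

```text
clock: 16.05
tcp_pos: [0.4883, -0.292, 0.1783]
orientation: [[-0.992, 0.128, 0.0], [0.128, 0.992, 0.001], [-0.0, 0.001, -1.0]]
ft_force: [0.1, 0.5, -1.9]
grip_width: 0.015
grip_force: 59.7
```

```bash
python3 -c "
from h import *
delta([.488,-.2925,.0725])
c=shot('side')
im=c['frame'][140:330,200:400,::-1];cv2.imwrite('pics/s5c.png',cv2.resize(im,None,fx=3,fy=3))
"
```

```text
tcp [ 0.4883 -0.292   0.1783] q [-0.18  0.5   0.87  1.85 -0.45  1.    2.33] t 16.05 y ang 1.4425
units [ 0.004 -0.013  2.115]
```

View pics/s5c.png

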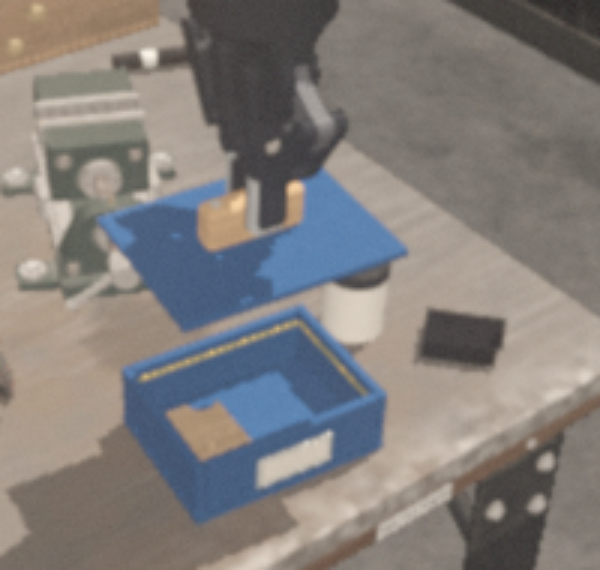

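```bash
python3 -c "
from h import *
c=shot('side')
f=lambda u,v,z:at(c,u/3+200,v/3+140,z)
L=np.array([f(*p,.154) for p in((98,218),(187,328),(407,253),(325,172))]);print(L,L.mean(0))
B=np.array([f(*p,.045) for p in((124,370),(198,470),(385,395),(303,308))]);print(B,B.mean(0))
print(np.arctan2(*(L[2]+L[3]-L[0]-L[1])[1::-1]),np.arctan2(*(B[2]+B[3]-B[0]-B[1])[1::-1]))
"
```

```text
[[ 0.4262 -0.2305  0.154 ]
 [ 0.4127 -0.3355  0.154 ]
 [ 0.5449 -0.3537  0.154 ]
 [ 0.5581 -0.2685  0.154 ]] [ 0.485475 -0.29705   0.154   ]
[[ 0.4326 -0.2414  0.045 ]
 [ 0.4213 -0.3335  0.045 ]
 [ 0.5455 -0.3483  0.045 ]
 [ 0.5562 -0.2584  0.045 ]] [ 0.4889 -0.2954  0.045 ]
-0.20967067510339493 -0.12763171799962927
```

Call:
drive_tool(
  increments=[
    {"dp": [-0.05,0.01,0.5],"turn": [0,0,0],"grip": 1},
    {"dp": [0,0,0.6],"turn": [0,0,0],"grip": 1},
    {"dp": [0,0,0.4],"turn": [0,0,0],"grip": 1},
    {"dp": [0,0,0.1],"turn": [0,0,0],"grip": 1},
    {"dp": [0,0,0],"turn": [0,0,0],"grip": 1},
  ],
)

```text
clock: 16.65
tcp_pos: [0.4911, -0.2919, 0.0977]
orientation: [[-0.992, 0.127, -0.002], [0.127, 0.992, 0.0], [0.002, -0.0, -1.0]]
ft_force: [0.0, -1.1, -0.7]
grip_width: 0.0148
grip_force: 59.7
```

```bash
python3 -c "
from h import *
delta([.49,-.2925,.0735])
c=shot('side')
im=c['frame'][170:330,200:400,::-1];cv2.imwrite('pics/s6c.png',cv2.resize(im,None,fx=3.5,fy=3.5))
"
```

```text
tcp [ 0.4911 -0.2919  0.0977] q [-0.11  0.61  0.78  1.91 -0.56  0.86  2.4 ] t 16.65 y ang 1.4436
units [ 0.019 -0.014  0.483]
```

View pics/s6c.png

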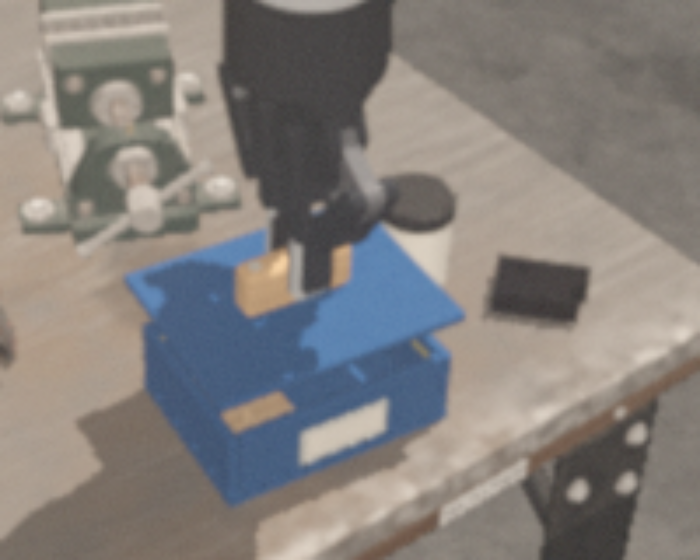

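Call:
drive_tool(
  increments=[
    {"dp": [0.02,0,0.15],"turn": [0,0,0],"grip": 1},
    {"dp": [0,0,0.12],"turn": [0,0,0],"grip": 1},
    {"dp": [0,0,0.1],"turn": [0,0,0],"grip": 1},
    {"dp": [0,0,0.05],"turn": [0,0,0],"grip": 1},
    {"dp": [0,0,0],"turn": [0,0,0],"grip": 1},
  ],
)

```text
clock: 17.2
tcp_pos: [0.4898, -0.2919, 0.0769]
orientation: [[-0.992, 0.127, -0.0], [0.127, 0.992, 0.0], [0.0, 0.0, -1.0]]
ft_force: [-0.2, 0.4, -2.0]
grip_width: 0.0147
grip_force: 59.7
```

Call:
drive_tool(
  increments=[
    {"dp": [0,0,0.04],"turn": [0,0,0],"grip": 1},
    {"dp": [0,0,0],"turn": [0,0,0],"grip": 1},
    {"dp": [0,0,0],"turn": [0,0,0],"grip": 1},
    {"dp": [0,0,0],"turn": [0,0,0],"grip": 1},
    {"dp": [0,0,0],"turn": [0,0,0],"grip": 1},
  ],
)

```text
clock: 17.7
tcp_pos: [0.49, -0.292, 0.0754]
orientation: [[-0.992, 0.127, 0.0], [0.127, 0.992, -0.0], [-0.0, -0.0, -1.0]]
ft_force: [0.1, -0.6, -1.2]
grip_width: 0.0146
grip_force: 59.7
```

Call:
drive_tool(
  increments=[
    {"dp": [0,0,0.04],"turn": [0,0,0],"grip": 1},
    {"dp": [0,0,0.03],"turn": [0,0,0],"grip": 1},
    {"dp": [0,0,0],"turn": [0,0,0],"grip": 1},
    {"dp": [0,0,0],"turn": [0,0,0],"grip": 1},
    {"dp": [0,0,0],"turn": [0,0,0],"grip": 1},
  ],
)

```text
clock: 18.2
tcp_pos: [0.4902, -0.2921, 0.0733]
orientation: [[-0.992, 0.128, 0.001], [0.128, 0.992, 0.001], [-0.001, 0.001, -1.0]]
ft_force: [-4.8, 4.9, 16.4]
grip_width: 0.0144
grip_force: 62.2
```

Call:
drive_tool(
  increments=[
    {"dp": [0,0,-0.02],"turn": [0,0,0],"grip": 1},
    {"dp": [0,0,0],"turn": [0,0,0],"grip": 0.6},
    {"dp": [0,0,0],"turn": [0,0,0],"grip": 0.5},
    {"dp": [0,0,0],"turn": [0,0,0],"grip": 0.5},
    {"dp": [0,0,-0.2],"turn": [0,0,0],"grip": 0.5},
  ],
)

```text
clock: 18.7
tcp_pos: [0.4893, -0.2915, 0.082]
orientation: [[-0.992, 0.127, -0.002], [0.127, 0.992, 0.001], [0.002, 0.001, -1.0]]
ft_force: [-0.4, -0.6, 0.2]
grip_width: 0.0425
grip_force: 0.0
```

Call:
drive_tool(
  increments=[
    {"dp": [0,0,-0.4],"turn": [0,0,0],"grip": 0.5},
    {"dp": [0,0,-0.8],"turn": [0,0,0],"grip": 0.5},
    {"dp": [0,0,-1],"turn": [0,0,0],"grip": 0.5},
    {"dp": [0,0,-0.6],"turn": [0,0,0],"grip": 0.5},
    {"dp": [0,0,0],"turn": [0,0,0],"grip": 0.5},
  ],
)

```text
clock: 19.2
tcp_pos: [0.4915, -0.2938, 0.2277]
orientation: [[-0.992, 0.128, 0.007], [0.128, 0.992, -0.003], [-0.007, -0.002, -1.0]]
ft_force: [1.3, 0.1, -0.7]
grip_width: 0.0425
grip_force: 0.0
```

```bash
python3 -c "
from h import *
delta([.49,-.2925,.0735])
c=shot('side')
im=c['frame'][170:330,200:400,::-1];cv2.imwrite('pics/s7c.png',cv2.resize(im,None,fx=3.5,fy=3.5))
"
```

```text
tcp [ 0.4915 -0.2938  0.2277] q [-0.22  0.45  0.92  1.8  -0.4   1.09  2.28] t 19.2 y ang 1.4424
units [0.056 0.027 3.084]
```

View pics/s7c.png

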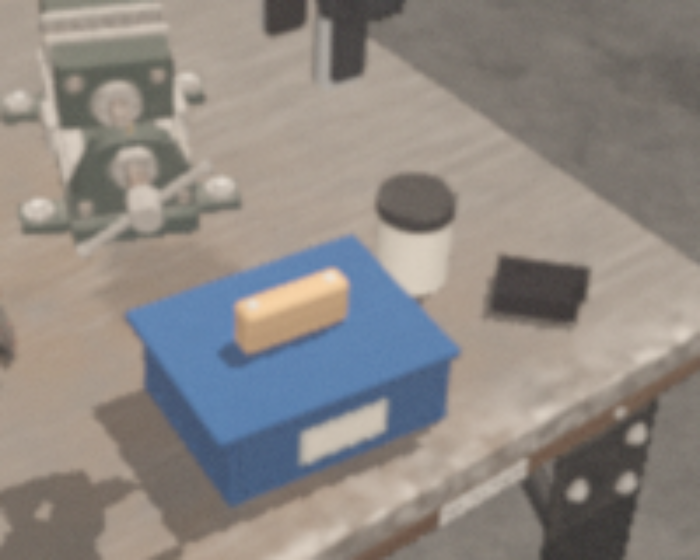

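The lid sits level and flush on the box, with even overhang at its corners, (130,316), (228,440), (458,352) and (352,238). The pot stands upright behind it at (415,235), and the gripper is clear.

```bash
python3 -c "
from workcell import manip
print(manip.finish_job())"
```

```text
the job is handed in; nothing more can be done
None
```

The job is handed in, but no verdict came back: by the last camera picture the pot stands upright on the bench, the lid sits level on the box and the gripper is clear; the jig block, now hidden under the lid, was last seen in the box.

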